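Square the yosegi billet to the planing fence

ROBOT

A 6-joint arm with a two-finger parallel gripper is mounted at the origin on the work surface. World frame = base frame: x ahead of the robot, y to its left, z up, the work surface at z = 0. Lengths are in m, angles in rad, forces in N, time in s.
With the tool pointing down it reaches from about 0.35 to 0.975 m from the base axis. Payload 4.9 kg.
Tool frame: the origin (TCP) lies midway between the tips of the shut fingers; the grasp point (between the pads) lies 19 mm behind it; y points along the fingers, z is the direction in which the jaws open and shut, and the axes are right-handed (so a half turn about y gives the same grasp; the last joint's range is limited). The gripper opens to 85 mm and grips with 20 to 120 N. Pads are 22 mm wide; open, the fingers measure 114 mm over their backs; the gripper's body (76 mm by 85 mm) begins 54 mm behind the grasp point. The pads swing forward as they close: fully open they stand 13 mm farther back than shut.
Start: joints at [-1.419, 0.053, 1.613, -0, 1.476, -0.119], TCP at [0.167, -0.602, 0.231] pointing down, gripper open.
Joint ranges: [-3.01, 3.01], [-1.01, 2.22], [0.06, 2.58], [-1.02, 4.17], [0.09, 2.62], [-3.14, 3.14]. Speed limits (rad/s): [2.57, 2.57, 3.14, 3.14, 3.14, 3.14].

INTERFACE

Orientations are given as a unit quaternion [w, x, y, z].
In Python, from workcell import r gives the robot as it stands.
- The arm moves only by the tool jog_arm, never from a script. Its argument "series" is a list that holds one entry, the list of rows, each a list of 4 numbers: the shift along the tool's x, y, z in units of 30 mm (1.0 is 30 mm), then the turn about the tool's y in units of 5 degrees (1.0 is 5 degrees). In form: [[[tx, ty, tz, yaw], ...]]. A call has 1 to 12 rows; each row is the pose to reach, as a shift and turn from the pose commanded when the call began, along the tool's axes at that moment; what a row does not reach only later rows make up. A row lasts 1/10 s, in which the tool goes at most 50 mm and 8.59 degrees, less where a joint would pass 70% of its speed; a pose out of reach is approached as far as the arm can. A call with a gripper value outside its range is refused whole. "grip" is the closure in counts, from 0 (fully open) to 255 (shut), set as the call begins (left out, the last holds). The fingers move at their own pace and stop on an object; the grip force is fixed at half the most. Time passes only in rows, so rows that repeat a pose let the fingers close. It gives the time, the measured TCP pose, the force and the opening at its end, in the units of the state.
- r.observe(): the state, without advancing time (a new reading comes with each control period).
- r.get_image(name): name is "scene" or "top" or "wrist"; returns a dict with "frame" (420x560x3 uint8, blue, green, red), "range_z" (420x560 float32, m along the optical axis (not along the pixel's ray), 0 where there is no reading), "camera_matrix" (3x3 intrinsics, pixels), "distortion" ([k1, k2, p1, p2, k3] as OpenCV has them; the pictures are not rectified), "R" (3x3) and "t" (3): a world point X has camera coordinates R X + t. Camera axes: x right, y down, z forward; pixel columns grow to the right and rows downward; lengths in m; the calibration is good to about 2 mm. A picture is of the moment at which its call begins.
- r.finish_job(): hands the job in, once; it reports no verdict.
The state is a dict: "time": time; "joint_pos": joint angles; "joint_velocities": joint speeds; "tau": joint torques, N m; "tcp_pos": TCP position; "eef_rot": TCP orientation; "force": force on the tool from outside, world axes, zero at the start; "torque": the same for the moment, N m; "opening": finger opening in m.
Only numpy, scipy, OpenCV 4.12 (cv2) and the standard library are available. Lean on these libraries where they do the work, as an engineer would, in place of code of your own. Each camera call takes 0.05 s, during which the arm holds its last target.

TASK

The heavy patterned yosegi billet stands askew on the bench. Without gripping or lifting it, walk it round by pushing at its corners with the fingers until one of its long sides is square to the low cedar fence, keeping it off the fence until it is square, then push it up so that long side lies flat against the fence's robot-side face and does not overhang either end of the fence. Leave everything else on the bench where it is, and draw the hand clear.

Things in the scene. Friction and masses are not known exactly. Their poses are not given: they have to be found in the camera images.
- billet: heavy rectangular hardwood billet with a mosaic top, 130 mm long (its x axis), 90 mm wide (y), 55 mm high (z up), 0.6 to 0.95 kg, loose on the bench; origin at the centre of its underside. It slides under a push of 5 to 12 N; a push near a corner mostly turns it. Either long side may go to the fence. Starts 150 to 190 mm in front of the fence, its long side 30 to 90 degrees off the fence line, either way
- fence: low straight cedar rail fixed to the bench, 30 mm thick (x), 200 mm long (y), 45 mm high; origin at the centre of its underside; its face towards the robot lies 15 mm from the origin on the -x side. Behind it (+x) a 12 mm high foot reaches to 60 mm. With the billet flat against it the billet's centre is 60 mm from the origin along -x; no end overhangs while it is within 35 mm of the fence's middle along y
- weight: bystander: small pewter ingot-like weight 34 x 70 x 16 mm (70 along its y) with a 12 mm high stub knob on top, loose; origin at the centre of its underside; stands beyond the fence's -y end
- hinoki: bystander: two-tone sample block 40 x 70 x 30 mm (70 along its y), loose; origin at the centre of its underside; stands to the +y side of the billet
- yosegi_box: bystander: nearly cubic closed box 96 x 96 x 90 mm with an overhanging lid patterned in nested squares, loose, origin at the centre of its underside; far on the left of the bench
- horn: bystander: dark curved burnishing horn lying flat, 135 mm long along x, 24 mm high, loose; origin under its middle; on the right of the bench
- brush: bystander: hand brush lying along its x axis, loose, origin under its middle; right of the bench near the robot
- cup: bystander: blue ceramic cup 70 mm across, 75 mm high, loose, origin at the centre of its underside; left of the bench near the robot
There are look-alikes about, which are no part of the job. Leave any turquoise look-alike of the fence alone. Of the things that look like the billet, take the one that is farthest from the robot's base at the start.

How it is judged:
By the outcome, as a careful person would: the job done as asked, in the order asked, and still so for the second after the job is handed in, with the robot touching nothing.
It also fails if it takes over 64 s, if anything falls off the work surface, if the arm or the gripper's body presses on something with over 40 N, if the wrist force passes 120 N, or if a joint passes its speed limit or range.

## Working session

There is one attempt and no reset: what is moved stays moved. The work goes in short steps, Python scripts to look and compute and a tool call to move; the robot and the scene stay as the last step left them, time stands still between calls to the robot, and variables do not carry over. Pictures are saved under pics/ and viewed, and the job is handed in when it is done.

Besides the shell and the picture viewer there is one more tool, called by a JSON object that holds its "name" and its "arguments". jog_arm: Moves the arm, as the interface text tells. Its arguments: {"type":"object","properties":{"series":{"type":"array"},"grip":{"type":"number"}},"required":["series"]}

```bash
mkdir -p pics; ls
python3 - <<'E'
from workcell import r
import cv2
print(r.observe())
for n in("scene","top"):
    d=r.get_image(n); cv2.imwrite(f"pics/{n}0.png",d["frame"]); print(n,d["camera_matrix"],d["distortion"],d["R"],d["t"])
E
```

```text
pics
{'time': 0.0, 'joint_pos': array([-1.41899919e+00,  5.33363305e-02,  1.61426260e+00,  4.84322499e-05,
        1.47603742e+00, -1.19029997e-01]), 'joint_velocities': array([-0.00043249,  0.00041562,  0.00166744, -0.00062586, -0.00101882,
        0.00144505]), 'tau': array([ 5.95387755e-04, -3.93671536e+01, -3.70182252e+01, -1.80228739e-05,
        6.83413455e-03, -1.49024550e-05]), 'tcp_pos': array([ 0.16710659, -0.60160459,  0.23009452]), 'eef_rot': array([ 0.09546302, -0.09545261,  0.70135623, -0.69991075]), 'force': array([-0.2723368 ,  0.53768579,  0.14990001]), 'torque': array([-0.01938255,  0.0128421 , -0.02264737]), 'opening': 0.08519913973711048}
scene [[447.25685307   0.         285.14477292]
 [  0.         447.25685307 204.79659376]
 [  0.           0.           1.        ]] [-0.12282038  0.          0.          0.          0.        ] [[-0.24520358  0.96934028 -0.01595692]
 [ 0.60932652  0.14129093 -0.7802295 ]
 [-0.75405331 -0.20103804 -0.62528978]] [ 0.10719175 -0.30158854  1.75490244]
top [[406.53089152   0.         281.15008737]
 [  0.         406.53089152 207.79056592]
 [  0.           0.           1.        ]] [-0.0624822  0.         0.         0.         0.       ] [[ 0.00828721 -0.99992542 -0.00897104]
 [-0.99468571 -0.00732242 -0.10269724]
 [ 0.10262389  0.00977444 -0.99467221]] [0.01042132 0.56763036 1.01040042]
```

View pics/scene0.png

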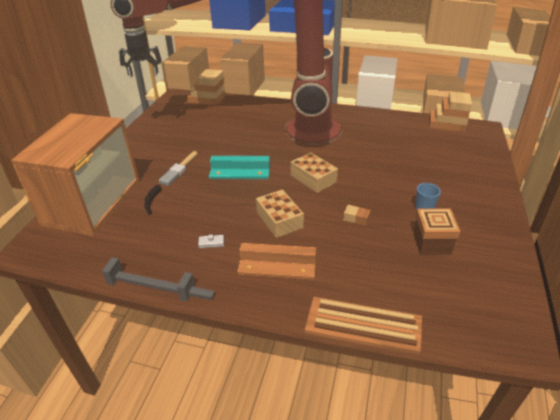

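View pics/top0.png

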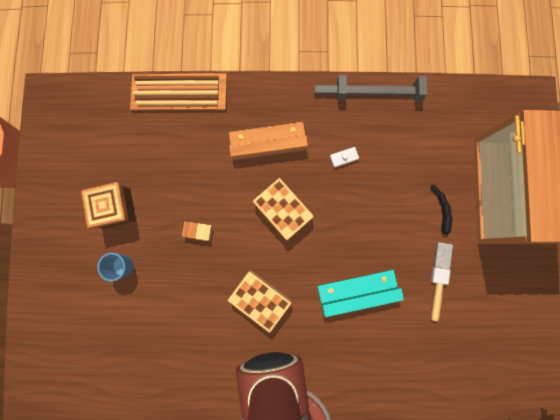

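The top view shows two billet look-alikes, at about (283,209) and (260,302). The one at (283,209) looks farther from the base. The cedar fence is at (268,140), and the turquoise look-alike at (360,293) is to be left alone. Next I'll measure these and crop to confirm.

```bash
cat > h.py <<'E'
import numpy as np, cv2
from workcell import r
def cloud(n,d=None):
    d=d or r.get_image(n)
    z=d["range_z"]; K=d["camera_matrix"]; D=np.array(d["distortion"])
    h,w=z.shape; u,v=np.meshgrid(np.arange(w),np.arange(h))
    p=cv2.undistortPoints(np.stack([u,v],-1).reshape(-1,1,2).astype(np.float64),K,D).reshape(h,w,2)
    C=np.dstack([p[...,0]*z,p[...,1]*z,z])
    X=(C-d["t"])@d["R"]   # R^T (C-t)
    X[z<=0]=np.nan
    return d,X
def rect(pts):
    (c,s,a)=cv2.minAreaRect(pts.astype(np.float32)[:, :2]); b=cv2.boxPoints((c,s,a))
    e=b[1]-b[0]; f=b[2]-b[1]
    if np.hypot(*e)<np.hypot(*f): e,f=f,e
    return np.array(c),np.hypot(*e),np.hypot(*f),np.degrees(np.arctan2(e[1],e[0]))%180
def blobs(X,lo,hi,xr=(0.2,1.1),yr=(-.7,.7),mn=60):
    m=((X[...,2]>lo)&(X[...,2]<hi)&(X[...,0]>xr[0])&(X[...,0]<xr[1])&(X[...,1]>yr[0])&(X[...,1]<yr[1])).astype(np.uint8)
    n,l,st,ce=cv2.connectedComponentsWithStats(m,connectivity=4)
    out=[]
    for i in range(1,n):
        if st[i,4]>=mn:
            P=X[l==i]; out.append((ce[i],st[i,4],np.median(P[:,2]),rect(P),P))
    return out
E
python3 - <<'E'
from h import *
np.set_printoptions(precision=4,suppress=True)
for n in("top","scene"):
    d,X=cloud(n)
    print(n,"bench z",np.nanmedian(X[...,2]))
    for lo,hi in((.008,.02),(.024,.036),(.038,.05),(.048,.062),(.08,.1)):
        for b in blobs(X,lo,hi,mn=80): print((lo,hi),b[0],b[1],round(b[2],4),b[3])
    if n=="top":
        cv2.imwrite("pics/crop0.png",cv2.resize(d["frame"][100:350,190:420],None,fx=2.4,fy=2.4,interpolation=cv2.INTER_CUBIC))
E
```

```text
top bench z 0.000344597599312553Traceback (most recent call last):
  File "<stdin>", line 7, in <module>
  File "h.py", line 23, in blobs
    P=X[l==i]; out.append((ce[i],st[i,4],np.median(P[:,2]),rect(P),P))
                                                           ~~~~^^^
  File "h.py", line 13, in rect
    (c,s,a)=cv2.minAreaRect(pts.astype(np.float32)[:, :2]); b=cv2.boxPoints((c,s,a))
            ~~~~~~~~~~~~~~~^^^^^^^^^^^^^^^^^^^^^^^^^^^^^^^
cv2.error: OpenCV(4.12.0) /io/opencv/modules/imgproc/src/convhull.cpp:143: error: (-215:Assertion failed) total >= 0 && (depth == CV_32F || depth == CV_32S) in function 'convexHull'
```

```bash
sed -i 's/pts.astype(np.float32)\[:, :2\]/np.ascontiguousarray(pts[:, :2].astype(np.float32))/' h.py
python3 - <<'E'
from h import *
np.set_printoptions(precision=4,suppress=True)
for n in("top","scene"):
    d,X=cloud(n)
    print(n,"bench z",np.nanmedian(X[...,2]))
    for lo,hi in((.008,.02),(.024,.036),(.038,.05),(.048,.062),(.08,.1)):
        for b in blobs(X,lo,hi,mn=80): print((lo,hi),b[0],b[1],round(b[2],4),b[3])
    if n=="top":
        cv2.imwrite("pics/crop0.png",cv2.resize(d["frame"][100:350,190:420],None,fx=2.4,fy=2.4,interpolation=cv2.INTER_CUBIC))
E
```

```text
top bench z 0.00035105120389732953
(0.008, 0.02) [183.1699  94.5981] 1030 0.0125 (array([0.886, 0.298]), np.float32(0.26052675), np.float32(0.10363678), np.float32(90.13248))
(0.008, 0.02) [322.9554  89.6696] 112 0.0176 (array([ 0.8907, -0.1001]), np.float32(0.059666734), np.float32(0.022468466), np.float32(90.07201))
(0.008, 0.02) [381.838   90.5278] 432 0.0176 (array([ 0.888 , -0.2599]), np.float32(0.20236439), np.float32(0.033851292), np.float32(84.83229))
(0.008, 0.02) [266.7657 133.0431] 905 0.0128 (array([0.7685, 0.0553]), np.float32(0.19981204), np.float32(0.03503788), np.float32(98.07895))
(0.008, 0.02) [344.0468 156.4047] 299 0.0167 (array([ 0.7066, -0.1496]), np.float32(0.068656616), np.float32(0.03479852), np.float32(110.876755))
(0.008, 0.02) [478.0479 196.8617] 188 0.014 (array([ 0.5961, -0.504 ]), np.float32(0.23094416), np.float32(0.00790207), np.float32(179.1459))
(0.008, 0.02) [440.2732 201.9227] 194 0.0158 (array([ 0.5721, -0.4057]), np.float32(0.12942979), np.float32(0.034321513), np.float32(11.984454))
(0.008, 0.02) [442.0199 257.5707] 403 0.018 (array([ 0.4306, -
[... 6878 characters left out ...]
438.6126 240.1712] 111 0.0544 (array([0.6099, 0.4657]), np.float32(0.08775176), np.float32(0.009132602), np.float32(100.47512))
(0.048, 0.062) [109.4412 265.2255] 102 0.0499 (array([ 0.8916, -0.3473]), np.float32(0.05236717), np.float32(0.022530552), np.float32(1.6613743))
(0.048, 0.062) [183.7455 281.0091] 110 0.05 (array([ 0.8919, -0.1374]), np.float32(0.051505722), np.float32(0.021831542), np.float32(179.71565))
(0.08, 0.1) [ 84.9674 194.829 ] 614 0.0901 (array([ 0.6675, -0.5329]), np.float32(0.34294733), np.float32(0.16578083), np.float32(144.68335))
(0.08, 0.1) [437.4696 220.6581] 939 0.0894 (array([0.5675, 0.4554]), np.float32(0.10434227), np.float32(0.09859447), np.float32(10.812442))
```

View pics/crop0.png

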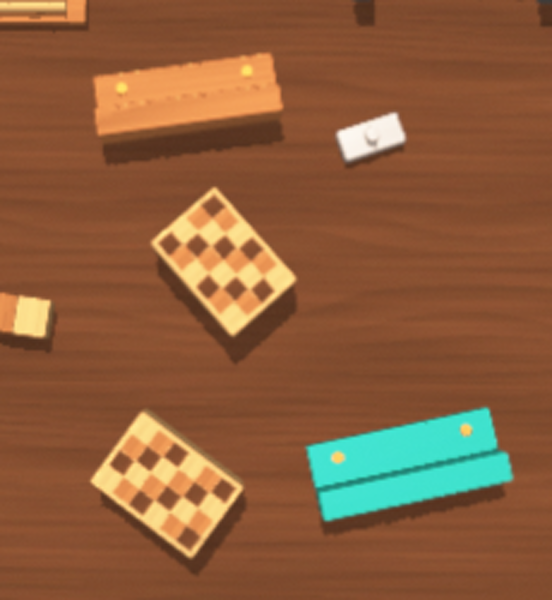

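Confirmed. The two candidates are top (283,209), at world (0.564, 0.012), and top (260,302), at (0.334, 0.067). The first is farther from the base, so it is the billet. Its top is at 0.056 in both views and it measures 130x90. The fence is at (0.728, 0.051), with its long axis at about 98.4°.

The billet's long axis is at 41.7°, so it has to turn about +57° counter-clockwise. Next I'll write a planner for the tool axes.

```bash
cat >> h.py <<'E'
from scipy.spatial.transform import Rotation as Ro
np.set_printoptions(precision=3,suppress=True)
F0=np.array([.7283,.0520]); FA=np.radians(98.4)
fy=np.array([np.cos(FA),np.sin(FA)]); fx=np.array([fy[1],-fy[0]])
def f2w(p): return F0+p[0]*fx+p[1]*fy
def w2f(p): q=np.array(p)[:2]-F0; return np.array([q@fx,q@fy])
def tool():
    o=r.observe(); q=o["eef_rot"]; R=Ro.from_quat([q[1],q[2],q[3],q[0]]).as_matrix()
    return o,o["tcp_pos"],R
def rep():
    o,p,R=tool(); print("t",round(o["time"],2),"tcp",p,"fence-frame",w2f(p),"F",o["force"],"open",o["opening"])
    a=np.degrees(np.arctan2(R[1,2],R[0,2])); print("tool z heading",a,"x heading",np.degrees(np.arctan2(R[1,0],R[0,0])), "ydown",R[:,1])
    return p,R
def to(p,R,tgt): # world target 3 -> row units
    return R.T@(np.array(tgt)-p)/0.03
def billet(n="top"):
    d,X=cloud(n); bs=[b for b in blobs(X,.048,.062,xr=(.42,.8),yr=(-.25,.3),mn=300)]
    for b in bs:
        c,l,w,a=b[3]; print(n,"billet px",b[0].round(),"n",b[1],"c",c,"l,w",l,w,"ang",a,"need CCW",98.4-a,"fence",w2f(c),"z",round(b[2],4))
    return d,X,bs
E
python3 - <<'E'
from h import *
p,R=rep()
for t in ([.656,-.013,.12],): print(to(p,R,t))
E
```

```text
t 0.25 tcp [ 0.167 -0.602  0.231] fence-frame [-0.651 -0.565] F [0.929 0.6   0.929] open 0.08537515208376029
tool z heading -74.48378258936238 x heading -164.48378983314788 ydown [-0.     0.001 -1.   ]
[-20.952   3.708 -14.552]
```

{"name": "jog_arm", "arguments": {"series": [[[-20.95,0,-14.55,1.42],[-20.95,0,-14.55,1.42],[-20.95,0,-14.55,1.42],[-20.95,0,-14.55,1.42],[-20.95,0,-14.55,1.42],[-20.95,0,-14.55,1.42],[-20.95,0,-14.55,1.42],[-20.95,0,-14.55,1.42],[-20.95,0,-14.55,1.42],[-20.95,0,-14.55,1.42],[-20.95,0,-14.55,1.42],[-20.95,0,-14.55,1.42]]], "grip": 255}}

```text
time: 1.45
tcp_pos: [0.5515, -0.1387, 0.2314]
eef_rot: [-0.052, 0.052, -0.705, 0.705]
force: [0.6, -0.8, -0.1]
opening: 0.0
```

Run:
```python
from h import *
p,R=rep()
for t in ([.656,-.013,.12],[.656,-.013,.015]): print(to(p,R,t))
```

```text
t 1.45 tcp [ 0.551 -0.139  0.231] fence-frame [-0.203 -0.163] F [ 0.609 -0.849 -0.12 ] open 4.2035141725206e-05
tool z heading -81.57035344797666 x heading -171.57034530045158 ydown [ 0. -0. -1.]
[-4.059  3.714 -3.635]
[-4.058  7.214 -3.636]
```

{"name": "jog_arm", "arguments": {"series": [[[-4,0,-3.6,0],[-4,0,-3.6,0],[-4,0,-3.6,0],[-4,0,-3.6,0],[-4,3,-3.6,0],[-4,4.5,-3.6,0],[-4,4.5,-3.6,0],[-4,4.5,-3.6,0]]]}}

```text
time: 2.25
tcp_pos: [0.6481, -0.0159, 0.0887]
eef_rot: [0.047, -0.056, 0.706, -0.704]
force: [-1.1, 0.6, -0.6]
opening: -0.0002
```

Run:
```python
from h import *
p,R=rep()
for t in ([.656,-.013,.12],[.656,-.013,.018]): print(to(p,R,t))
d=r.get_image("scene"); cv2.imwrite("pics/s1.png",cv2.resize(d["frame"][130:330,180:420],None,fx=3,fy=3))
```

```text
t 2.25 tcp [ 0.648 -0.016  0.089] fence-frame [-0.089 -0.055] F [-1.109  0.606 -0.584] open -0.00021894310016484978
tool z heading -81.60547032709195 x heading -171.60276507901824 ydown [-0.014  0.002 -1.   ]
[-0.261 -1.047 -0.061]
[-0.306  2.353 -0.049]
```

View pics/s1.png

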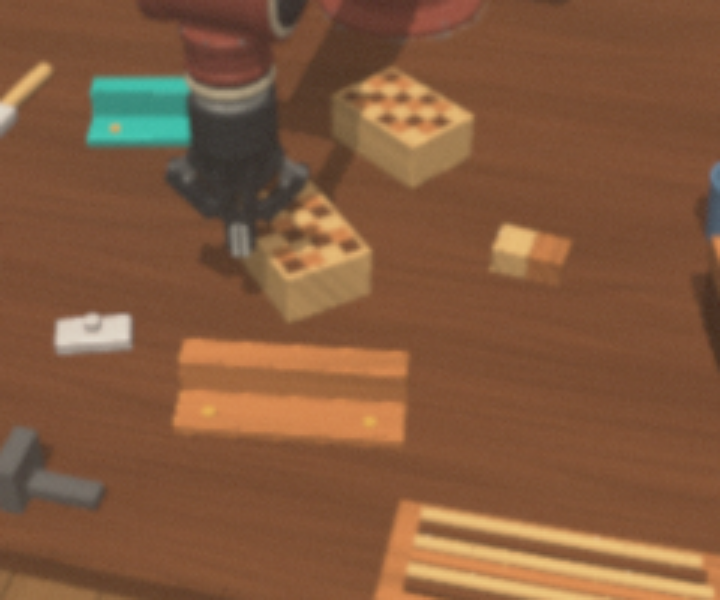

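The picture shows the closed fingers at crop (240,240), to the right of the billet's far-right side and clear of both the fence and the weight. Descending.

{"name": "jog_arm", "arguments": {"series": [[[-0.1,1.0,0,0],[-0.2,2.0,0,0],[-0.2,2.0,0,0],[-0.2,2.0,0,0]]]}}

```text
time: 2.7
tcp_pos: [0.6607, -0.0157, 0.0389]
eef_rot: [-0.053, 0.051, -0.705, 0.705]
force: [0.5, -0.6, 0.3]
opening: -0.0001
```

Run:
```python
from h import *
p,R=rep()
d,X,b=billet("scene")
C=np.array([.5643,.0125]);a=np.radians(41.7);ex=np.array([np.cos(a),np.sin(a)]);ey=np.array([-ex[1],ex[0]])
q=p[:2]-C; print("tool in billet frame",q@ex,q@ey)
for s in(.02,.03,.04,.05,.06): print(s,to(p,R,[*(p[:2]+s*ey),p[2]]))
print("per 10mm along -fx",to(p,R,[*(p[:2]-.01*fx),p[2]]),"fy",to(p,R,[*(p[:2]+.01*fy),p[2]]))
```

```text
t 2.7 tcp [ 0.661 -0.016  0.039] fence-frame [-0.077 -0.057] F [ 0.531 -0.583  0.293] open -0.00013934055035711248
tool z heading -81.59763652102814 x heading -171.5975070768055 ydown [ 0.003 -0.    -1.   ]
scene billet px [286. 208.] n 573 c [0.564 0.015] l,w 0.13438922 0.090660475 ang 41.24992 need CCW 57.15008 fence [-0.168 -0.012] z 0.0555
tool in billet frame 0.05316640123310325 -0.08518818820381954
0.02 [ 0.366 -0.001 -0.557]
0.03 [ 0.549 -0.002 -0.836]
0.04 [ 0.732 -0.003 -1.114]
0.05 [ 0.915 -0.004 -1.393]
0.06 [ 1.098 -0.004 -1.672]
per 10mm along -fx [ 0.333 -0.001 -0.   ] fy [-0.    -0.    -0.333]
```

{"name": "jog_arm", "arguments": {"series": [[[0.2,0.2,-0.3,0],[0.4,0.3,-0.6,0],[0.5,0.3,-0.77,0],[0.6,0.3,-0.93,0],[0.7,0.3,-1.08,0],[0.8,0.3,-1.22,0],[0.92,0.3,-1.36,0],[1.1,0.3,-1.5,0],[1.3,0.3,-1.63,0],[1.5,0.3,-1.76,0],[1.55,0.3,-1.79,0],[1.55,0.3,-1.79,0]]]}}

```text
time: 3.95
tcp_pos: [0.6048, 0.0311, 0.0273]
eef_rot: [0.052, -0.052, 0.705, -0.705]
force: [2.9, -0.9, 2.0]
opening: 0.0
```

Run:
```python
from h import *
p,R=rep()
d,X,b=billet("scene"); cv2.imwrite("pics/s2.png",cv2.resize(d["frame"][130:330,180:420],None,fx=3,fy=3))
d,X,b=billet("top"); cv2.imwrite("pics/t2.png",cv2.resize(d["frame"][100:300,170:410],None,fx=3,fy=3))
```

```text
t 3.95 tcp [0.605 0.031 0.027] fence-frame [-0.125 -0.003] F [ 2.867 -0.915  1.97 ] open 4.630024792803948e-05
tool z heading -81.5720929302482 x heading -171.5720879416792 ydown [-0.001 -0.    -1.   ]
top billet px [274. 206.] n 324 c [0.571 0.031] l,w 0.08183135 0.0312453 ang 84.53684 need CCW 13.863159 fence [-0.159  0.002] z 0.0558
```

View pics/s2.png

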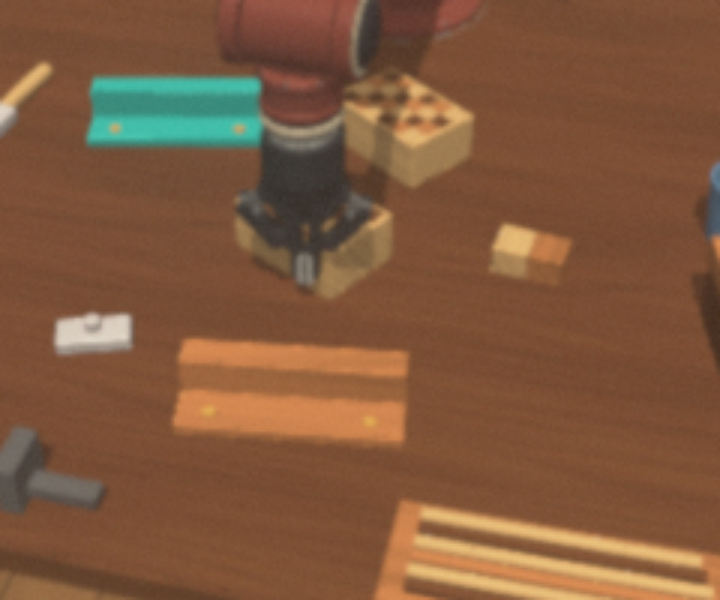

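The far end has swung toward the robot and left. Backing off, lifting, and moving over to the left side.

{"name": "jog_arm", "arguments": {"series": [[[-0.8,0,0.3,0],[-0.8,-1.5,0.3,0],[-0.8,-3,0,0],[-0.5,-4,-1.5,0],[0.5,-4,-3,0],[1.5,-4,-4,0],[2.5,-4,-5,0],[2.5,-4,-5,0]]]}}

```text
time: 4.85
tcp_pos: [0.5039, 0.1704, 0.145]
eef_rot: [-0.051, 0.056, -0.705, 0.705]
force: [-0.1, -0.2, -0.4]
opening: -0.0
```

Run:
```python
from h import *
p,R=rep()
d,X,b=billet("scene")
d,X,b=billet("top"); cv2.imwrite("pics/t3.png",cv2.resize(d["frame"][100:300,170:410],None,fx=3,fy=3))
```

```text
t 4.85 tcp [0.504 0.17  0.145] fence-frame [-0.205  0.15 ] F [-0.083 -0.249 -0.441] open -8.728029807022185e-06
tool z heading -81.33623763951643 x heading -171.33602936677136 ydown [-0.007 -0.001 -1.   ]
scene billet px [284. 200.] n 921 c [0.531 0.022] l,w 0.13372518 0.09366417 ang 61.030277 need CCW 37.369724 fence [-0.199 -0.001] z 0.0555
top billet px [280. 221.] n 1879 c [0.532 0.016] l,w 0.13023181 0.09042944 ang 60.434227 need CCW 37.965775 fence [-0.199 -0.007] z 0.0558
```

View pics/t3.png

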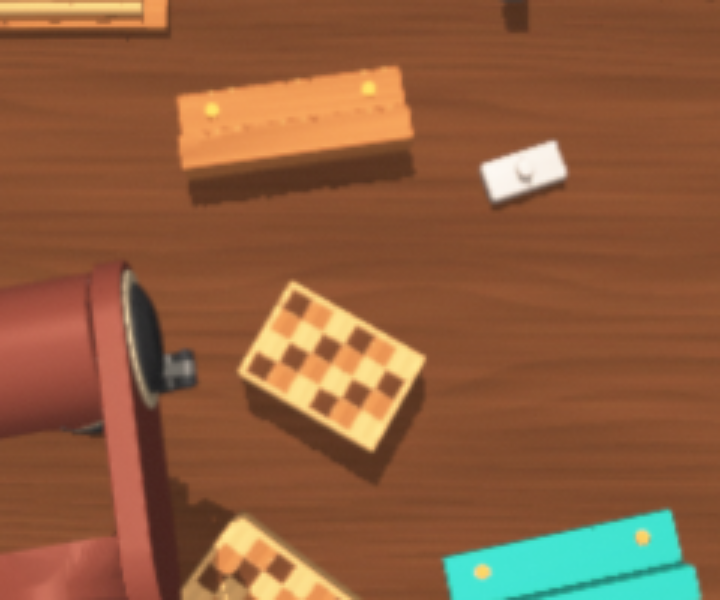

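{"name": "jog_arm", "arguments": {"series": [[[3.1,0,1.5,0],[3.1,0,3,0],[3.1,0,4.7,0],[3.1,0,4.7,0],[3.1,1.5,4.7,0],[3.1,3,4.7,0],[3.1,3.8,4.7,0],[3.1,3.8,4.7,0]]]}}

```text
time: 5.75
tcp_pos: [0.4342, 0.0146, 0.0289]
eef_rot: [0.047, -0.055, 0.706, -0.705]
force: [0.2, 0.3, -0.5]
opening: -0.0001
```

```bash
cat >> h.py <<'E'
def plan(C,deg,p):
    a=np.radians(deg);ex=np.array([np.cos(a),np.sin(a)]);ey=np.array([-ex[1],ex[0]])
    q=p[:2]-C; print("tool in billet frame",q@ex,q@ey,"ey in fence",ey@fx,ey@fy)
E
python3 - <<'E'
from h import *
p,R=rep(); plan(np.array([.532,.018]),60.7,p)
d=r.get_image("scene"); cv2.imwrite("pics/s4.png",cv2.resize(d["frame"][130:330,180:420],None,fx=3,fy=3))
E
```

```text
t 5.75 tcp [0.434 0.015 0.029] fence-frame [-0.296  0.006] F [ 0.249  0.269 -0.548] open -9.066028181796942e-05
tool z heading -81.70457868948428 x heading -171.7030328838485 ydown [-0.011  0.001 -1.   ]
tool in billet frame -0.05078893263923607 0.08359172090297542 ey in fence -0.7912235329674899 0.6115270401858314
```

View pics/s4.png

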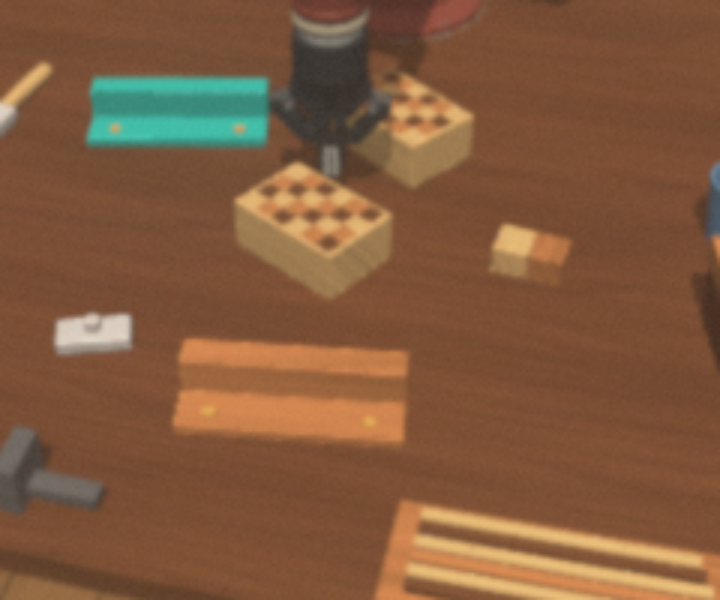

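{"name": "jog_arm", "arguments": {"series": [[[-0.35,0,0.27,0],[-0.7,0,0.54,0],[-0.93,0,0.72,0],[-1.15,0,0.88,0],[-1.38,0,1.03,0],[-1.62,0,1.15,0],[-1.88,0,1.26,0],[-2.13,0,1.36,0],[-2.26,0,1.41,0],[-2.26,0,1.41,0]]]}}

```text
time: 6.8
tcp_pos: [0.5123, -0.0171, 0.0343]
eef_rot: [-0.052, 0.051, -0.705, 0.705]
force: [-0.0, -0.7, 0.5]
opening: -0.0
```

Run:
```python
from h import *
p,R=rep()
d,X,b=billet("scene")
d,X,b=billet("top"); cv2.imwrite("pics/t5.png",cv2.resize(d["frame"][100:300,170:410],None,fx=3,fy=3))
```

```text
t 6.8 tcp [ 0.512 -0.017  0.034] fence-frame [-0.224 -0.037] F [-0.04  -0.733  0.545] open -3.5699650330949314e-06
tool z heading -81.60186829905139 x heading -171.60180231700195 ydown [ 0.002 -0.001 -1.   ]
scene billet px [281. 208.] n 997 c [0.569 0.024] l,w 0.13094406 0.103125505 ang 85.825134 need CCW 12.574867 fence [-0.161 -0.005] z 0.0557
top billet px [274. 197.] n 809 c [0.575 0.019] l,w 0.1319379 0.08844448 ang 89.749695 need CCW 8.650307 fence [-0.156 -0.011] z 0.0559
```

View pics/t5.png

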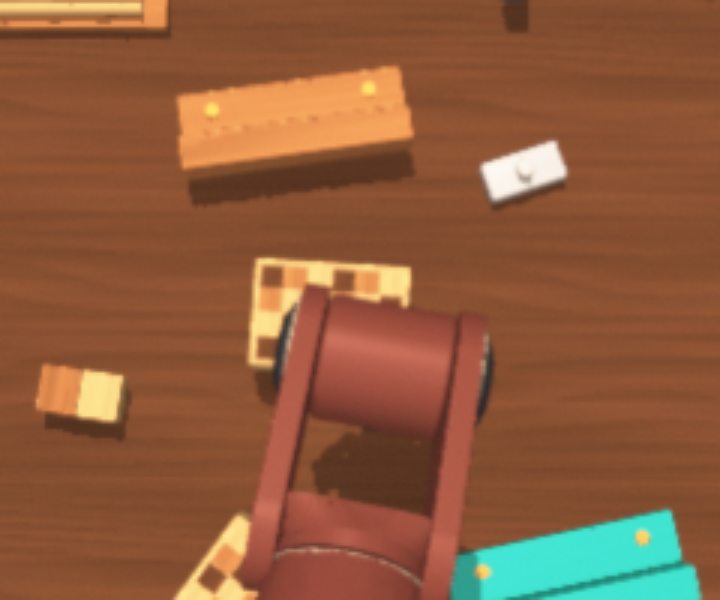

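The long side still needs about 11°, with the near-right corner closest to the robot. Next I'll back off, centre on the billet, and open the fingers, so that both can push near its two corners.

{"name": "jog_arm", "arguments": {"series": [[[0.7,0,0,0],[1.35,0,-0.5,0],[1.35,0,-0.97,0],[1.35,0,-0.97,0]]]}}

```text
time: 7.3
tcp_pos: [0.4671, 0.0076, 0.0336]
eef_rot: [0.053, -0.052, 0.705, -0.705]
force: [0.7, 0.3, 0.5]
opening: -0.0
```

{"name": "jog_arm", "arguments": {"series": [[[0,0.3,0,0],[0,0.6,0,0],[0,0.6,0,0],[0,0.6,0,0],[0,0.6,0,0],[0,0.6,0,0],[0,0.6,0,0],[0,0.6,0,0]]], "grip": 0}}

```text
time: 8.1
tcp_pos: [0.4671, 0.0062, 0.0155]
eef_rot: [-0.052, 0.052, -0.705, 0.705]
force: [0.2, -0.3, -0.4]
opening: 0.0861
```

Run:
```python
from h import *
p,R=rep()
d,X,b=billet("scene"); cv2.imwrite("pics/s6.png",cv2.resize(d["frame"][130:330,180:420],None,fx=3,fy=3))
d,X,b=billet("top")
```

```text
t 8.1 tcp [0.467 0.006 0.016] fence-frame [-0.265 -0.007] F [ 0.19  -0.337 -0.413] open 0.0860523779215563
tool z heading -81.58754679806346 x heading -171.58754363020947 ydown [ 0. -0. -1.]
scene billet px [281. 209.] n 977 c [0.572 0.023] l,w 0.13136455 0.099444784 ang 87.40065 need CCW 10.9993515 fence [-0.158 -0.006] z 0.0556
top billet px [280. 205.] n 1841 c [0.573 0.018] l,w 0.13009775 0.09065139 ang 86.9988 need CCW 11.401199 fence [-0.158 -0.011] z 0.0559
```

View pics/s6.png

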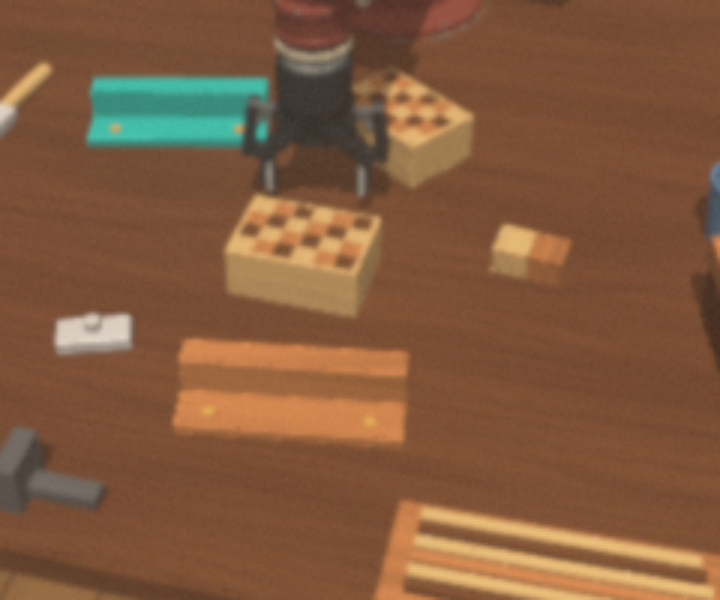

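{"name": "jog_arm", "arguments": {"series": [[[-0.4,0,0.05,0],[-0.8,0,0.07,0],[-1.1,0,0.07,0],[-1.35,0,0.07,0],[-1.6,0,0.07,0],[-1.85,0,0.07,0],[-2.1,0,0.07,0],[-2.35,0,0.07,0],[-2.55,0,0.07,0],[-2.67,0,0.07,0],[-2.67,0,0.07,0],[-2.67,0,0.07,0]]]}}

```text
time: 9.4
tcp_pos: [0.547, 0.0161, 0.0155]
eef_rot: [0.053, -0.051, 0.705, -0.705]
force: [-1.0, -0.1, -0.8]
opening: 0.0853
```

Run:
```python
from h import *
p,R=rep()
d,X,b=billet("scene"); cv2.imwrite("pics/s7.png",cv2.resize(d["frame"][130:330,180:420],None,fx=3,fy=3))
d,X,b=billet("top")
# fence re-measure
for bb in blobs(X,.038,.05,xr=(.6,.8),yr=(-.2,.25),mn=300): print(bb[3])
```

```text
t 9.4 tcp [0.547 0.016 0.015] fence-frame [-0.185 -0.009] F [-0.975 -0.058 -0.823] open 0.08530453810653447
tool z heading -81.57518908344021 x heading -171.57519357139725 ydown [ 0.002  0.    -1.   ]
scene billet px [283. 215.] n 1057 c [0.597 0.035] l,w 0.13056038 0.107111655 ang 98.29441 need CCW 0.10559082 fence [-0.132  0.003] z 0.0557
top billet px [282. 179.] n 335 c [0.644 0.027] l,w 0.11673386 0.032641023 ang 85.7931 need CCW 12.606903 fence [-0.087 -0.012] z 0.0558
(array([0.728, 0.049]), np.float32(0.1993483), np.float32(0.031335227), np.float32(98.355225))
```

View pics/s7.png

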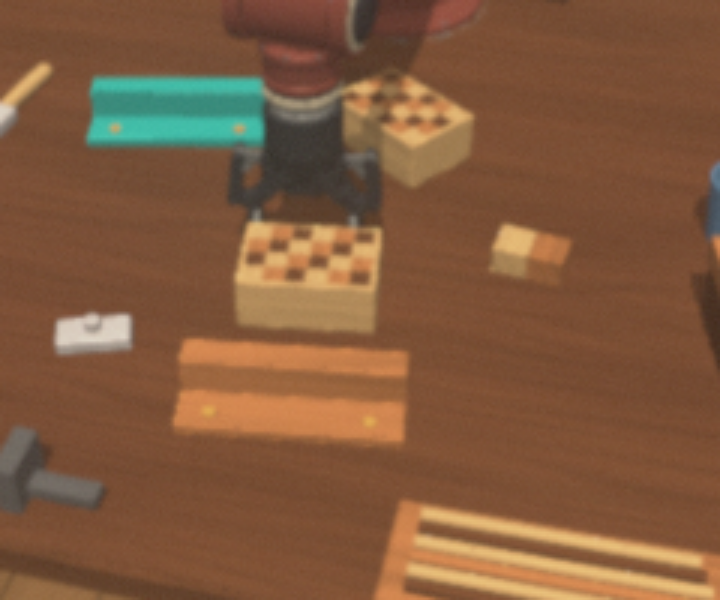

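The far view shows the billet's long side at 98.3° against the fence's 98.4°. It is square, with a gap of about 65 mm to the fence and roughly centred on it. Now pushing it up.

{"name": "jog_arm", "arguments": {"series": [[[-0.2,0,0,0],[-0.45,0,0,0],[-0.7,0,0,0],[-0.95,0,0,0],[-1.2,0,0,0],[-1.4,0,0,0],[-1.6,0,0,0],[-1.75,0,0,0],[-1.8,0,0,0],[-1.8,0,0,0]]]}}

```text
time: 10.5
tcp_pos: [0.5994, 0.0237, 0.0154]
eef_rot: [0.051, -0.052, 0.705, -0.705]
force: [-5.1, -0.3, 2.9]
opening: 0.0852
```

Run:
```python
from h import *
p,R=rep()
d,X,b=billet("scene"); cv2.imwrite("pics/s8.png",cv2.resize(d["frame"][170:330,200:400],None,fx=4,fy=3.75))
for f in(-.075,-.071): pass
# billet far face from scene: points z .025-.05, in fence frame
P=X.reshape(-1,3); P=P[~np.isnan(P[:,0])]
q=(P[:,:2]-F0); u=q@fx; v=q@fy
m=(P[:,2]>.0505)&(P[:,2]<.06)&(abs(v)<.08)&(u>-.18)&(u<.0)
for lo in np.arange(-.07,.07,.02):
    k=m&(v>lo)&(v<lo+.02); print(round(lo+.01,3),"max u of billet top",np.percentile(u[k],98) if k.sum()>5 else None)
m=(P[:,2]>.043)&(P[:,2]<.047)&(abs(v)<.09)&(abs(u)<.03)
print("fence u range",np.percentile(u[m],[2,98]))
```

```text
t 10.5 tcp [0.599 0.024 0.015] fence-frame [-0.132 -0.009] F [-5.12  -0.338  2.888] open 0.08522800075811801
tool z heading -81.57805857153835 x heading -171.57804881339848 ydown [-0.001 -0.    -1.   ]
scene billet px [281. 228.] n 1161 c [0.647 0.043] l,w 0.12979339 0.11264858 ang 98.52587 need CCW -0.12586975 fence [-0.082  0.003] z 0.0556
-0.06 max u of billet top -0.02852961703846451
-0.04 max u of billet top -0.027840368155449838
-0.02 max u of billet top -0.028739706989347854
0.0 max u of billet top -0.030703374025247514
0.02 max u of billet top -0.029115420776435627
0.04 max u of billet top -0.029478540592078082
0.06 max u of billet top -0.02960565513309734
0.08 max u of billet top None
fence u range [-0.029  0.016]
```

View pics/s8.png

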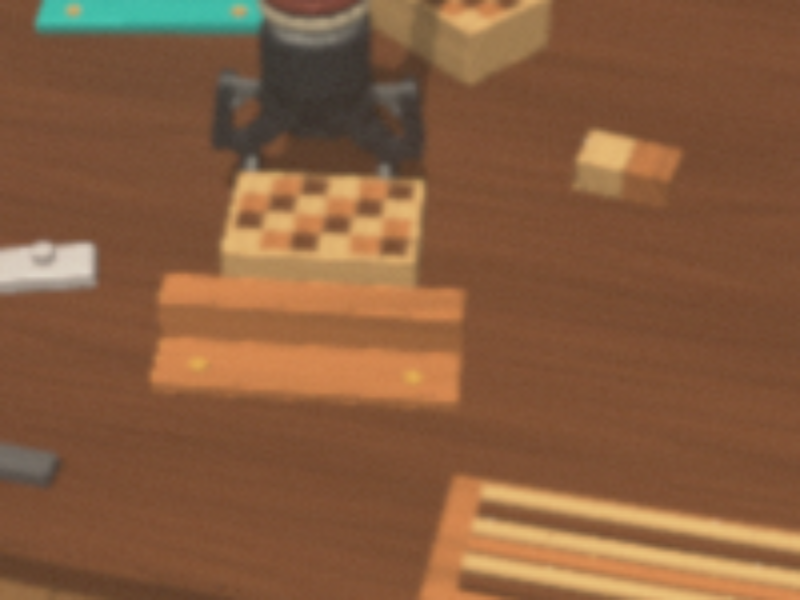

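The faces are parallel with about 14 mm left. Creeping in.

{"name": "jog_arm", "arguments": {"series": [[[-0.08,0,0,0],[-0.16,0,0,0],[-0.24,0,0,0],[-0.32,0,0,0],[-0.38,0,0,0],[-0.43,0,0,0],[-0.47,0,0,0],[-0.5,0,0,0],[-0.52,0,0,0]]]}}

```text
time: 11.45
tcp_pos: [0.6129, 0.0258, 0.0154]
eef_rot: [-0.05, 0.054, -0.705, 0.705]
force: [-15.0, -1.2, 10.1]
opening: 0.0852
```

{"name": "jog_arm", "arguments": {"series": [[[-0.03,0,0,0],[-0.06,0,0,0]]]}}

```text
time: 11.65
tcp_pos: [0.6128, 0.0258, 0.0155]
eef_rot: [-0.048, 0.056, -0.705, 0.705]
force: [-22.9, -3.5, 16.4]
opening: 0.0854
```

```bash
cat >> h.py <<'E'
def gap(n):
    d,X=cloud(n)
    P=X.reshape(-1,3); P=P[~np.isnan(P[:,0])]
    q=(P[:,:2]-F0); u=q@fx; v=q@fy
    m=(P[:,2]>.0515)&(P[:,2]<.06)&(abs(v)<.09)&(u>-.13)&(u<.0)
    print(n,"billet far edge u",[round(float(np.percentile(u[k],97)),4) for lo in np.arange(-.06,.05,.02) for k in [m&(v>lo)&(v<lo+.02)] if k.sum()>5])
    return d
E
python3 - <<'E'
from h import *
rep(); d=gap("scene"); billet("scene")
cv2.imwrite("pics/s9.png",cv2.resize(d["frame"][170:330,200:400],None,fx=4,fy=3.75)); gap("top")
E
```

```text
t 11.65 tcp [0.613 0.026 0.015] fence-frame [-0.118 -0.009] F [-22.862  -3.544  16.416] open 0.08541027175399375
tool z heading -81.5707130242785 x heading -171.57043212015475 ydown [-0.012 -0.001 -1.   ]
scene billet far edge u [-0.0167, -0.0174, -0.0166, -0.0165, -0.0166, -0.0163]
scene billet px [280. 231.] n 1192 c [0.664 0.045] l,w 0.13188417 0.106005445 ang 97.548515 need CCW 0.8514862 fence [-0.065  0.003] z 0.0556
top billet far edge u [-0.0154]
```

View pics/s9.png

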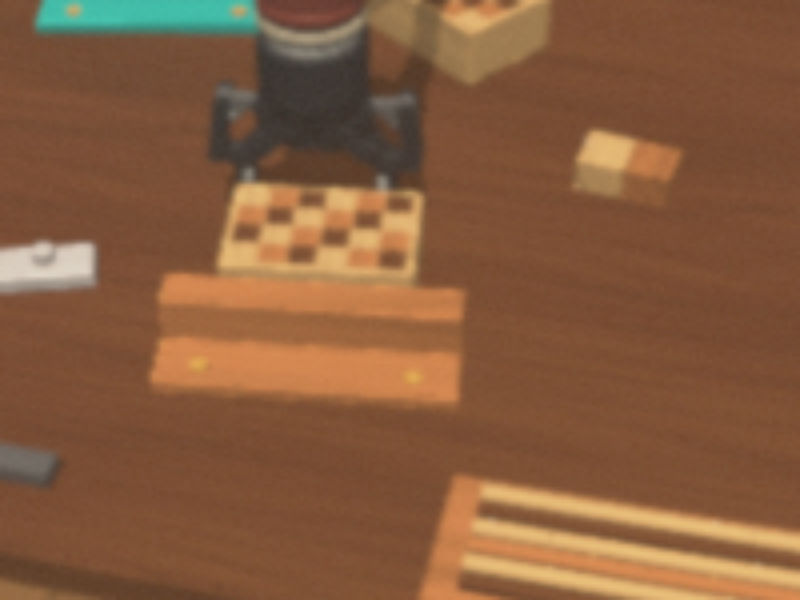

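The push has stalled against the fence: the force went from 15 N to 23 N with no motion, and the far edge is level all along. Drawing back, then lifting clear.

{"name": "jog_arm", "arguments": {"series": [[[0.1,0,0,0],[0.4,0,0,0],[1.0,0,0,0],[1.8,0,0,0],[2.2,-1.5,0,0],[2.2,-3,0,0],[2.2,-5,0,0],[2.2,-5,3,0],[2.2,-5,5,0],[2.2,-5,7,0],[2.2,-5,7,0]]]}}

```text
time: 12.9
tcp_pos: [0.5816, -0.1827, 0.166]
eef_rot: [-0.053, 0.051, -0.705, 0.706]
force: [0.2, 0.7, -0.3]
opening: 0.0856
```

Run:
```python
from h import *
rep(); d=gap("scene"); billet("scene")
cv2.imwrite("pics/s10.png",cv2.resize(d["frame"][130:330,180:420],None,fx=3,fy=3)); d=gap("top"); d,X,b=billet("top")
cv2.imwrite("pics/t10.png",cv2.resize(d["frame"],None,fx=1.4,fy=1.4))
for lo,hi in((.008,.02),(.024,.036),(.038,.05),(.08,.1)):
  for bb in blobs(X,lo,hi,mn=140): print(bb[0].round(),bb[3][0],bb[3][3])
for b in blobs(X,.048,.062,mn=300): print("hi",b[3])
```

```text
t 12.9 tcp [ 0.582 -0.183  0.166] fence-frame [-0.179 -0.211] F [ 0.216  0.694 -0.324] open 0.08560945571376427
tool z heading -81.56969716800111 x heading -171.56944969705634 ydown [ 0.003 -0.001 -1.   ]
scene billet far edge u [-0.0154, -0.0158, -0.0157, -0.0165, -0.0161, -0.0158]
scene billet px [281. 232.] n 1163 c [0.669 0.046] l,w 0.1296622 0.09749402 ang 98.66008 need CCW -0.26007843 fence [-0.059  0.003] z 0.0556
top billet far edge u [-0.0184, -0.0187, -0.0186, -0.0189, -0.0193, -0.0189]
top billet px [271. 167.] n 1825 c [0.671 0.042] l,w 0.13014755 0.09578337 ang 98.35771 need CCW 0.042289734 fence [-0.058 -0.002] z 0.0559
[182.  94.] [0.886 0.298] 90.2259
[383.  90.] [ 0.893 -0.26 ] 87.40978
[325.  89.] [ 0.891 -0.1  ] 91.16148
[267. 133.] [0.769 0.055] 98.10642
[344. 156.] [ 0.707 -0.15 ] 109.4815
[478. 198.] [ 0.597 -0.503] 179.61177
[442. 258.] [ 0.43  -0.401] 169.8578
[436. 302.] [ 0.332 -0.385] 173.12807
[482. 186.] [ 0.626 -0.507] 1.0405657
[196. 230.] [0.508 0.232] 81.99141
[268. 145.] [0.728 0.049] 98.12723
[485. 188.] [ 0.62  -0.507] 179.89764
[494. 187.] [ 0.619 -0.506] 179.74348
[103. 205.] [0.566 0.453] 103.1324
hi (array([0.671, 0.042]), np.float32(0.13014755), np.float32(0.09578337), np.float32(98.35771))
hi (array([0.334, 0.066]), np.float32(0.13056421), np.float32(0.091330476), np.float32(53.919968))
```

View pics/s10.png

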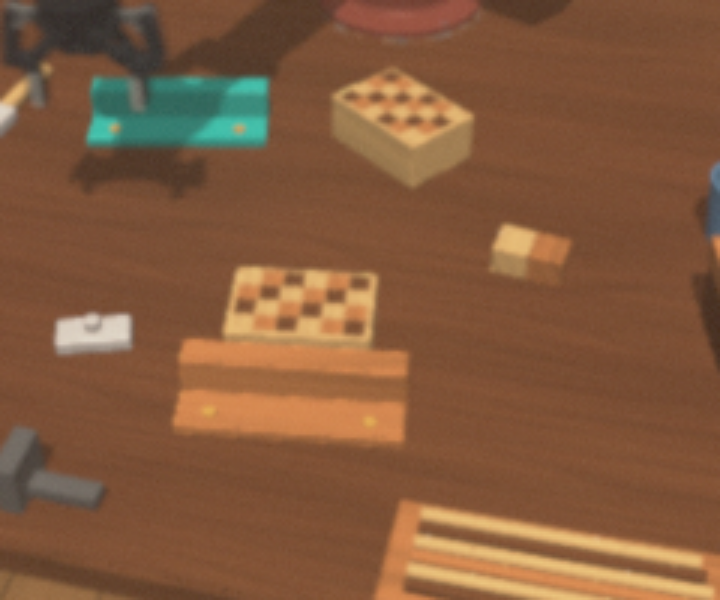

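View pics/t10.png

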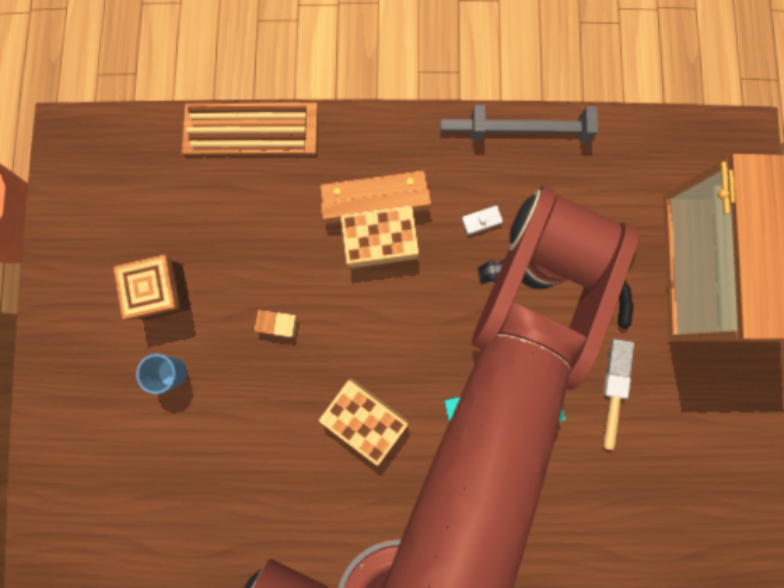

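```bash
python3 -c "
from workcell import r
print(r.finish_job())"
```

```text
the job is handed in; nothing more can be done
None
```

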